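Register the printing block in the corner of the board

TASK

The jar with the white lid is standing in the way on the registration board: lift it off and stand it upright on the table beside the board, then let it go. Then take the printing block by its grip bar, lay it flat on the board in the corner of the two metal rails, long side along the left rail, and push it firmly home against both rails at once. Finish while still gripping the block and pushing it against both rails, and leave the red-lidded pots where they stand.

Things in the scene. Friction and masses are not known exactly. Their poses are not given: they have to be found in the camera images.
- jig: registration board, fixed: plywood 180 x 170 x 12 mm (x, y, z) with a white sheet on it; origin at the centre of its underside, on the table; z up. Two slippery aluminium rails, 16 mm wide, tops 26 mm above the table, form a corner at its +x, +y end (far left from the robot). The table is bare 0.12 m out from the middle of its -y edge (no rail, robot's right): room for the jar.
- rail_far: the rail along the board's +x edge, running along the board's y for 118 mm; its inner face looks to the board's -x and lies at x = +70 mm in the board's frame; origin at the centre of the rail's underside, axes as the board's
- rail_left: the rail along the board's +y edge, running along the board's x for 128 mm; its inner face looks to the board's -y and lies at y = +65 mm in the board's frame; origin at the centre of the rail's underside, axes as the board's
- seat (a point): point on the board's upper face, 12 mm above the table, where the printing block's origin lies when the block is home against both rails (x = +25 mm, y = +30 mm in the board's frame), axes as the board's
- block: printing block, about 0.2 kg: wood with a grey face below, 90 x 70 x 22 mm (x, y, z), lying on the table left of the board; origin at the centre of its underside, z up. On top, centred, a dark grip bar 64 mm long (along x), 24 mm wide (y), 30 mm high, its top 52 mm above the underside: grip across its width. Seated, its x axis is parallel to the board's x axis.
- jar: glaze jar with a yellow body and a white screw lid (fixed), 43 mm diameter, 49 mm high, about 75 g, standing on the board where the block has to go; origin at the centre of its underside, z up. The lid is the top 11 mm, the body under it is 42 mm in diameter.
- red_pot: bystander: clear pot with a red lid, 62 mm diameter, 68 mm high, behind the board to the right; origin at the centre of its underside
- teal_pot: bystander: teal pot with a red lid, 62 mm diameter, 64 mm high, behind the board to the right; origin at the centre of its underside

How it is judged (in metres and radians):
On the way:
1. the jar stands upright on the table, off the board, and is let go (height (world z) of jar below 0.004 m and angle between jar's own z axis and vertical below 0.12 rad and contact force between the fingers and jar below 0.1 N and linear speed of jar below 0.02 m/s), for 0.2 s.
At the end, for the whole second after the job is handed in: the gripped block presses each rail with more than 1.5 N, at rest within 4 mm of its home point, at most 4 mm above the board, square and level within 0.05 rad; the jar stands upright (0.12 rad) on the table, off the board, at rest and untouched (contact force between block and rail_far above 1.5 N and contact force between block and rail_left above 1.5 N and contact force between the fingers and block above 1 N and horizontal distance between block and seat below 0.004 m and z of block in the frame of seat below 0.004 m and angle between the x axis of block and the x axis of jig, either way round below 0.05 rad and angle between block's own z axis and vertical below 0.05 rad and linear speed of each of block, jar below 0.02 m/s and height (world z) of jar below 0.004 m and angle between jar's own z axis and vertical below 0.12 rad and contact force between the arm and jar below 0.1 N); the arm keeps its last pose, push and grip.
It fails at once if the jar is tipped over (angle between jar's own z axis and vertical above 0.8 rad).
It fails at once if the red-lidded clear pot is moved more than 3 cm (distance of red_pot from where it was at the start of the episode above 0.03 m).
It fails at once if the teal pot is moved more than 3 cm (distance of teal_pot from where it was at the start of the episode above 0.03 m).
It also fails if it takes over 58 s, if anything falls off the work surface, if the arm or the gripper's body presses on something with over 40 N, if the wrist force passes 120 N, or if a joint passes its speed limit or range.

ROBOT

A 6-joint arm with a two-finger parallel gripper is mounted at the origin on a cart in front of the work surface, level with it; the furniture and walls round the work are solid. World frame = base frame: x ahead of the robot, y to its left, z up, the work surface at z = 0. Lengths are in mm, angles in rad, forces in N, time in s.
With the tool pointing down it reaches from about 350 to 775 mm from the base axis. Payload 7.3 kg.
Tool frame: the origin (TCP) lies at the very end of the fingers, on their centre line; the grasp point (between the pads) lies 19 mm behind it; z points along the fingers, y is the line along which they close (so a half turn about z gives the same grasp; the last joint's range is limited). The gripper opens to 92 mm and grips with 3 to 60 N. Pads are 19 mm wide; open, the fingers measure 130 mm over their backs; the gripper's body (75 mm by 190 mm) begins 47 mm behind the grasp point.
Start: joints at [1.073, 0.342, 1.524, -0, 1.275, -0.146], TCP at [180.897, 492.874, 187.641] pointing down, gripper open.
Joint ranges: [-2.53, 2.53], [-0.77, 2.02], [0.04, 2.7], [-1, 4.14], [0.28, 2.66], [-3.11, 3.11]. Speed limits (rad/s): [2.57, 2.57, 3.14, 3.14, 3.14, 3.14].

INTERFACE

Orientations are given as [roll, pitch, yaw] about the fixed x, y, z axes, in that order (R = Rz(yaw) Ry(pitch) Rx(roll)).
In Python, from plant import * gives the robot as it stands.
- The arm moves only by the tool arm_command, never from a script. Its arguments are lists of equal length, an entry for each row: "gripper": the finger opening in mm, from 0 to 91.8; "dp": the shift along the tool's x, y, z in units of 25 mm (1.0 is 25 mm), a list of three; "twist": the turn about the tool's z in units of 5 degrees (1.0 is 5 degrees). A call has exactly 5 rows; each row shifts and turns the commanded pose from where the row before left it, along the tool's axes as they then stand; what a row does not reach is not made up. A row lasts 1/8 s, in which the tool goes at most 62.5 mm and 10.7 degrees, less where a joint would pass 70% of its speed; a pose out of reach is approached as far as the arm can. A call is refused whole if a number of a shift passes 1 or a number of a turn 1, either way. A call with a gripper value outside its range is refused whole. The fingers move at their own pace and stop on an object; the grip force is fixed at half the most. Time passes only in rows, so rows that do not move let the fingers close, or fill a call up. It gives the time, the measured TCP pose, the force, the opening and the grip force at its end, in the units of the state.
- get_obs(): the state, without advancing time (a new reading comes with each control period).
- capture(name): name is "scene" or "top"; returns the picture (420x560x3 uint8, red, green, blue); there is no depth.
- get_calibration(name): a dict with "mtx" (3x3 intrinsics, pixels), "position" and "attitude" of the camera in the world. Camera axes: x right, y down, z forward; pixel columns grow to the right and rows downward; lengths in mm; the calibration is good to about 2 mm. A picture is of the moment at which its call begins. get_calibration takes no time and is no camera call.
- close_job(): hands the job in; it is judged then, once.
The state is a dict: "time": time; "joint_positions": joint angles; "dq": joint speeds; "tau": joint torques, N m; "tool_pos": TCP position; "tcp_rot": TCP orientation; "contact_force": force on the tool from outside, world axes, zero at the start; "moment": the same for the moment, N m; "grip_width": finger opening in mm; "finger_force": force on a finger pad.
Only numpy, scipy, OpenCV 4.12 (cv2) and the standard library are available. Lean on these libraries where they do the work, as an engineer would, in place of code of your own. Each camera call takes 0.05 s, during which the arm holds its last target. There are 200 camera calls.

## Working session

There is one attempt and no reset: what is moved stays moved. The work goes in short steps, Python scripts to look and compute and a tool call to move; the robot and the scene stay as the last step left them, time stands still between calls to the robot, and variables do not carry over. Pictures are saved under pics/ and viewed, at most 10 in all, crops included, and the job is handed in when it is done.

Besides the shell and the picture viewer there is one more tool, called after "Call:" in YAML: its name, and indented under it one key for each argument. arm_command: Moves the arm, as the interface text tells. Its arguments: {"type":"object","properties":{"gripper":{"type":"array"},"dp":{"type":"array"},"twist":{"type":"array"}},"required":["gripper","dp","twist"]}

```bash
mkdir -p pics
python3 - <<'E'
from plant import *
import cv2,numpy as np
for n in("scene","top"):
    cv2.imwrite(f"pics/{n}0.png",cv2.cvtColor(capture(n),cv2.COLOR_RGB2BGR)); print(get_calibration(n))
print(get_obs())
E
```

```text
{'mtx': array([[429.17015951,   0.        , 277.20385848],
       [  0.        , 429.17015951, 205.31754131],
       [  0.        ,   0.        ,   1.        ]]), 'position': array([ 120.66084479, -514.11627615,  778.84428351]), 'attitude': array([-2.38994488e+00, -4.05478825e-04, -8.17509993e-01])}
{'mtx': array([[457.80178176,   0.        , 285.61156322],
       [  0.        , 457.80178176, 211.13024997],
       [  0.        ,   0.        ,   1.        ]]), 'position': array([ 339.9161137 ,  -35.2987179 , 1304.56865099]), 'attitude': array([-2.92519673e+00, -2.56832603e-03, -1.50816817e+00])}
{'time': 0.1, 'joint_positions': array([ 1.07300987e+00,  3.42626426e-01,  1.52488317e+00, -4.38647238e-05,
        1.27542568e+00, -1.45998382e-01]), 'dq': array([-0.00039066, -0.00270521, -0.00138478, -0.00013991, -0.00069141,
       -0.00167752]), 'tau': array([ 2.10030979e-03, -4.32003236e+01, -2.44696176e+01,  7.18348590e-02,
        5.26119838e-02, -7.01456702e-05]), 'tool_pos': array([180.69861161, 492.488588  , 187.04169851]), 'tcp_rot': array([-3.14025821e+00, -1.53823478e-04,  2.78981728e+00]), 'contact_force': array([ 0.84558161,  0.26295977, -0.18460832]), 'moment': array([ 0.00300433, -0.00266219, -0.01059367]), 'finger_force': 0.0, 'grip_width': 92.02562323254867}
```

View pics/top0.png

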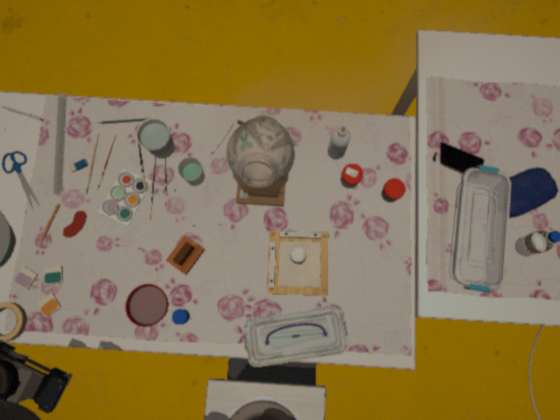

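View pics/scene0.png

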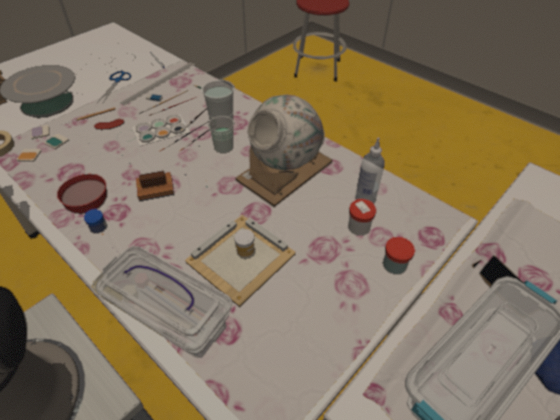

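The top view shows the board around (298,264), the jar lid at (298,254), the block at (185,254), and the pots at (352,174) and (394,188). A vase stands behind the board at (260,155). I'll zoom in for corner pixels.

Run:
```python
import cv2,numpy as np
t=cv2.imread("pics/top0.png")
a=cv2.resize(t[222:307,257:342],None,fx=7,fy=7,interpolation=cv2.INTER_CUBIC)[:595]
b=cv2.resize(t[232:280,160:210],None,fx=7,fy=7,interpolation=cv2.INTER_CUBIC)
c=np.zeros((595,595+200,3),np.uint8); 
s=cv2.imread("pics/scene0.png")
cv2.imwrite("pics/a.png",a)
d=cv2.resize(s[205:305,180:305],None,fx=4,fy=4,interpolation=cv2.INTER_CUBIC)
o=np.zeros((400,500+300,3),np.uint8); o[:,:500]=d
o[:288,500:]=cv2.resize(t[232:280,160:210],None,fx=6,fy=6,interpolation=cv2.INTER_CUBIC)
cv2.imwrite("pics/b.png",o)
```

```text
(no output)
```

View pics/a.png

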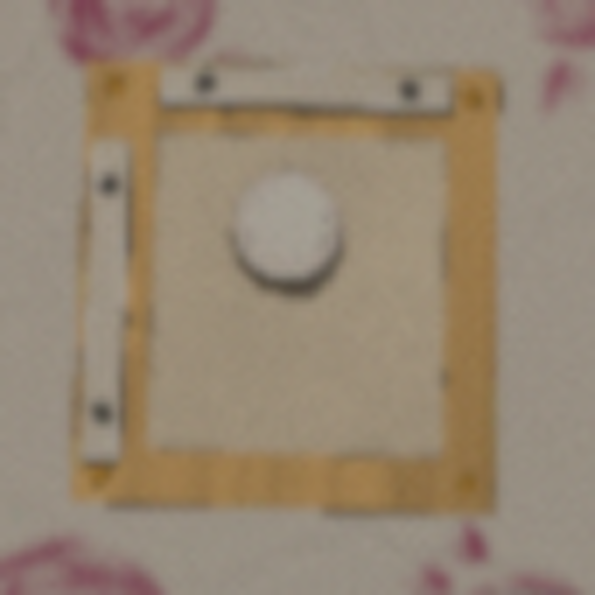

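View pics/b.png

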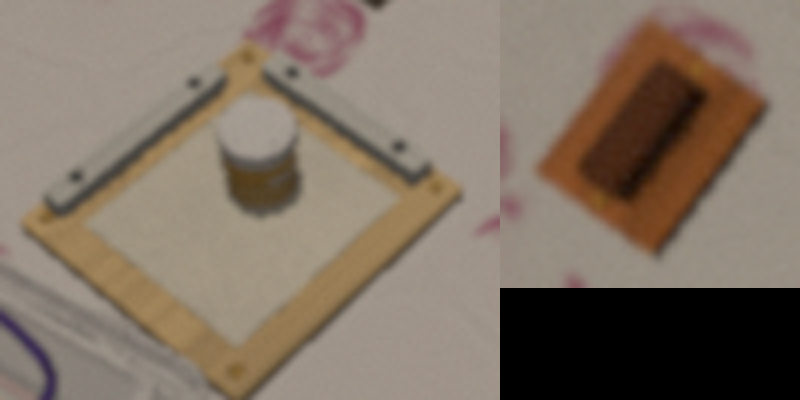

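```bash
cat > h.py <<'E'
from plant import *
import cv2,numpy as np
from scipy.spatial.transform import Rotation as R
from scipy.optimize import least_squares
C={n:get_calibration(n) for n in("scene","top")}
def proj(n,P):
    c=C[n]; Rm=R.from_euler('xyz',c["attitude"]).as_matrix()
    q=(np.atleast_2d(P)-c["position"])@Rm@c["mtx"].T
    return q[:,:2]/q[:,2:]
def unp(n,uv,z):
    c=C[n]; Rm=R.from_euler('xyz',c["attitude"]).as_matrix()
    d=np.linalg.solve(c["mtx"],np.c_[np.atleast_2d(uv),np.ones(len(np.atleast_2d(uv)))].T).T@Rm.T
    return c["position"]+d*((z-c["position"][2])/d[:,2])[:,None]
def full(p,f,o): return (np.array(p,float)+.5)/f-.5+np.array(o)
def W(p,L): 
    c,s=np.cos(p[2]),np.sin(p[2]);L=np.array(L,float)
    return np.c_[p[0]+c*L[:,0]-s*L[:,1],p[1]+s*L[:,0]+c*L[:,1],L[:,2]]
def fit(obs,p0):
    f=lambda p:np.concatenate([(proj(n,W(p,L))-uv).ravel() for n,L,uv in obs])
    r=least_squares(f,p0,loss='soft_l1'); return r.x,np.round(r.fun,1)
E
python3 - <<'E'
from h import *
t=full([(92,63),(500,72),(494,513),(75,500)],7,(257,222)); K=[(90,85,12),(90,-85,12),(-90,-85,12),(-90,85,12)]
s=full([(245,42),(463,192),(22,225)],4,(180,205))
K2=[K[0],K[1],K[3]]
for o in ([("top",K,t)],[("scene",K2,s)],[("top",K,t),("scene",K2,s)]): 
    p,r=fit(o,[400,-60,0]); print(p,r)
def inv(P): 
    c,q=np.cos(p[2]),np.sin(p[2]); d=P[:,:2]-p[:2]; return d@np.array([[c,-q],[q,c]])
print("rails far,left",inv(unp("top",full([(162,105),(450,113),(127,140),(118,462)],7,(257,222)),26)))
print("jar",unp("top",full([(287,227)],7,(257,222)),49),unp("scene",full([(258,124)],4,(180,205)),49))
b=full([(150,15),(268,102),(155,256),(38,170)],6,(160,232)); B=[(45,35,22),(45,-35,22),(-45,-35,22),(-45,35,22)]
print("block",fit([("top",B,b)],[400,250,-.6]), unp("top",full([(145,128)],6,(160,232)),52))
print("pots",unp("top",[(352,174),(394,188)],66),"vase base",unp("top",[(238,203),(283,205)],0), "vase top",unp("top",[(258,185)],100),unp("top",[(258,185)],200))
print("tray",unp("top",[(245,318),(342,308),(349,345),(248,365)],50))
E
```

```text
[ 4.79108692e+02 -6.50482974e+01  3.30504369e-02] [-0.6 -0.8  0.5 -0.4  0.7  0.5 -0.6  0.5]
[475.03842869 -70.61943092 -62.79703133] [ 0.4 -0.3  0.7 -0.2 -1.8  0.3]
[ 4.77704086e+02 -6.72306502e+01  3.60051149e-02] [ 0.  -0.2  1.1  0.1  1.6  1.   0.3  1.2  0.1 -1.6  0.3 -1.8 -1.8 -1.3]
rails far,left [[ 70.50500035  55.76539193]
 [ 70.38299643 -60.47464734]
 [ 55.87695377  69.4318495 ]
 [-72.18682608  68.91424179]]
jar [[497.13536726 -61.64460545  49.        ]] [[502.96418612 -56.99552439  49.        ]]
block (array([480.39350023, 253.19830912,  -0.54229797]), array([ 0.3, -0. ,  0.4, -0.5, -0.2,  0.2, -0.6,  0.3])) [[480.08485097 250.39883557  52.        ]]
pots [[ 730.74899488 -201.65811427   66.        ]
 [ 697.30396056 -320.4805628    66.        ]] vase base [[641.88257035 119.97697926   0.        ]
 [644.20694128 -11.91657686   0.        ]] vase top [[672.4831667   57.92486273 100.        ]] [[644.87435813  50.18569564 200.        ]]
tray [[ 317.13813553   68.62182926   50.        ]
 [ 359.44558074 -188.83261776   50.        ]
 [ 265.16186456 -210.71768537   50.        ]
 [ 198.43229884   51.04575696   50.        ]]
```

Call:
arm_command:
  gripper: [65, 65, 65, 65, 65]
  dp:
    - [-0.6, -0.8, 0]
    - [-0.6, -0.8, 0]
    - [-0.6, -0.8, 0]
    - [-0.6, -0.8, 0]
    - [-0.6, -0.8, 0]
  twist: [-0.88, -0.88, -0.88, -0.88, -0.88]

```text
time: 0.72
tool_pos: [234.5, 379.8, 187.4]
tcp_rot: [-3.141, -0.0, -3.107]
contact_force: [0.2, 1.1, 0.2]
grip_width: 65.2
finger_force: 0.0
```

Call:
arm_command:
  gripper: [65, 65, 65, 65, 65]
  dp:
    - [-0.49, -0.9, 0]
    - [-0.49, -0.9, 0]
    - [-0.49, -0.9, 0]
    - [-0.49, -0.9, 0]
    - [-0.49, -0.9, 0]
  twist: [0, 0, 0, 0, 0]

```text
time: 1.35
tool_pos: [299.4, 269.4, 187.4]
tcp_rot: [-3.141, -0.001, -3.109]
contact_force: [0.2, 0.1, 0.3]
grip_width: 64.7
finger_force: 0.0
```

Call:
arm_command:
  gripper: [65, 65, 65, 65, 65]
  dp:
    - [-0.49, -0.9, 0]
    - [-0.49, -0.9, 0]
    - [-0.49, -0.9, 0]
    - [-0.49, -0.9, 0]
    - [-0.49, -0.9, 0]
  twist: [0, 0, 0, 0, 0]

```text
time: 1.98
tool_pos: [364.2, 159.0, 187.4]
tcp_rot: [-3.142, -0.001, -3.109]
contact_force: [0.4, 0.6, -0.3]
grip_width: 65.2
finger_force: 0.0
```

Call:
arm_command:
  gripper: [65, 65, 65, 65, 65]
  dp:
    - [-0.49, -0.9, 0]
    - [-0.49, -0.9, 0]
    - [-0.49, -0.9, 0]
    - [-0.49, -0.9, 0]
    - [-0.49, -0.9, 0]
  twist: [0, 0, 0, 0, 0]

```text
time: 2.6
tool_pos: [429.0, 48.5, 187.3]
tcp_rot: [3.141, -0.001, -3.109]
contact_force: [0.2, 0.3, -0.4]
grip_width: 64.9
finger_force: 0.0
```

Call:
arm_command:
  gripper: [65, 65, 65, 65, 65]
  dp:
    - [-0.49, -0.9, 0]
    - [-0.49, -0.9, 0.4]
    - [-0.49, -0.9, 0.8]
    - [-0.49, -0.9, 0.8]
    - [-0.49, -0.9, 0.8]
  twist: [0, 0, 0, 0, 0]

```text
time: 3.22
tool_pos: [493.9, -61.8, 116.7]
tcp_rot: [3.141, -0.001, -3.109]
contact_force: [-0.5, -0.2, -0.3]
grip_width: 65.0
finger_force: 0.0
```

Call:
arm_command:
  gripper: [65, 65, 65, 65, 65]
  dp:
    - [-0.08, -0.04, 0.8]
    - [0, 0, 0.8]
    - [0, 0, 0.8]
    - [0, 0, 0.8]
    - [0, 0, 0.5]
  twist: [0, 0, 0, 0, 0]

```text
time: 3.85
tool_pos: [495.2, -61.9, 24.0]
tcp_rot: [3.141, -0.002, -3.109]
contact_force: [-0.2, -0.1, -0.4]
grip_width: 65.2
finger_force: 0.0
```

Call:
arm_command:
  gripper: [36, 36, 36, 36, 36]
  dp:
    - [0, 0, 0]
    - [0, 0, 0]
    - [0, 0, 0]
    - [0, 0, 0]
    - [0, 0, 0]
  twist: [0, 0, 0, 0, 0]

```text
time: 4.47
tool_pos: [496.0, -62.1, 25.4]
tcp_rot: [-3.141, 0.001, -3.109]
contact_force: [0.1, -0.8, -1.0]
grip_width: 35.9
finger_force: 0.0
```

Run:
```python
from h import *
s=capture("scene");t=capture("top");np.save("s1.npy",s)
a=cv2.resize(s[170:320,160:330],None,fx=4,fy=4)[:600,:680]
cv2.imwrite("pics/c.png",cv2.cvtColor(a,cv2.COLOR_RGB2BGR))
cv2.imwrite("pics/t1.png",cv2.cvtColor(t,cv2.COLOR_RGB2BGR))
print(get_obs())
```

```text
{'time': 4.575, 'joint_positions': array([-2.78106131e-01,  4.94081640e-01,  1.80020938e+00,  1.00884414e-04,
        8.47021757e-01, -1.88121599e+00]), 'dq': array([-1.29313640e-03,  1.62691970e-03,  1.12251554e-03,  8.87690401e-05,
        1.91144505e-04, -4.31081105e-04]), 'tau': array([ 2.19878908e-03, -4.41503549e+01, -1.77279282e+01, -4.46296285e-02,
        6.58127479e-02,  1.09414489e-05]), 'tool_pos': array([495.88310936, -62.09620561,  25.22999052]), 'tcp_rot': array([-3.14157916e+00,  2.89591175e-04, -3.10934592e+00]), 'contact_force': array([-0.11816146, -0.11073565, -0.06267706]), 'moment': array([0.05618882, 0.04461157, 0.04065115]), 'finger_force': 0.0, 'grip_width': 35.85432428750424}
```

View pics/c.png

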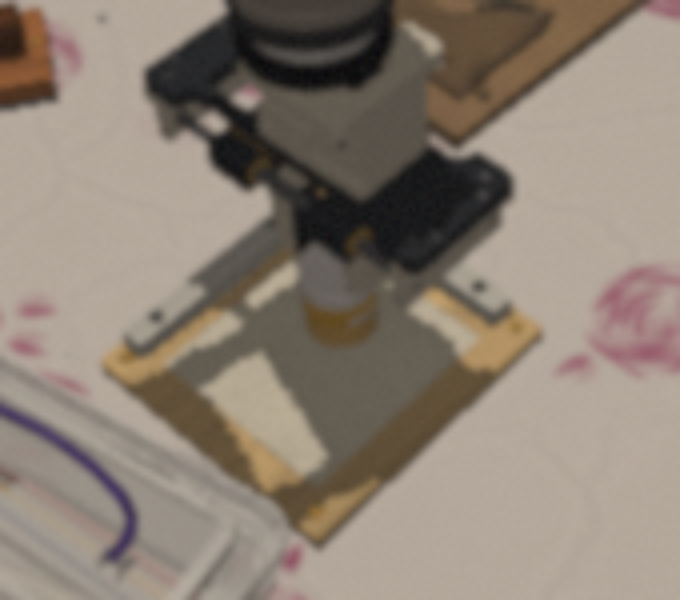

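The jar stands at crop (342,300), and the gripper's jaws look to be behind it in the picture. I'll check the calibration by projecting the fingertip and lid.

Run:
```python
from h import *
print("bottom front z12",unp("scene",[(245,256.5)],12))
f=lambda P:(proj("scene",P)-[160,170]+.5)*4-.5
print("tcp, grasp in crop",f([(496,-62,25),(496,-62,44)]))
print("fingertips at y+-18",f([(496,-44,25),(496,-80,25)]))
print("jar top/bot if at tcp",f([(496,-62,61),(496,-62,12)]))
a=cv2.resize(cv2.cvtColor(np.load("s1.npy"),cv2.COLOR_RGB2BGR)[210:270,215:275],None,fx=9,fy=9,interpolation=cv2.INTER_CUBIC)
a=cv2.convertScaleAbs(a,alpha=1.8)
cv2.imwrite("pics/d.png",a)
```

```text
bottom front z12 [[482.7633277  -77.83447265  12.        ]]
tcp, grasp in crop [[337.60348745 303.39053203]
 [335.64735695 281.95364705]]
fingertips at y+-18 [[315.22191015 285.84233136]
 [360.38506738 321.25235341]]
jar top/bot if at tcp [[333.8472388  262.22647372]
 [338.90924313 317.70007533]]
```

View pics/d.png

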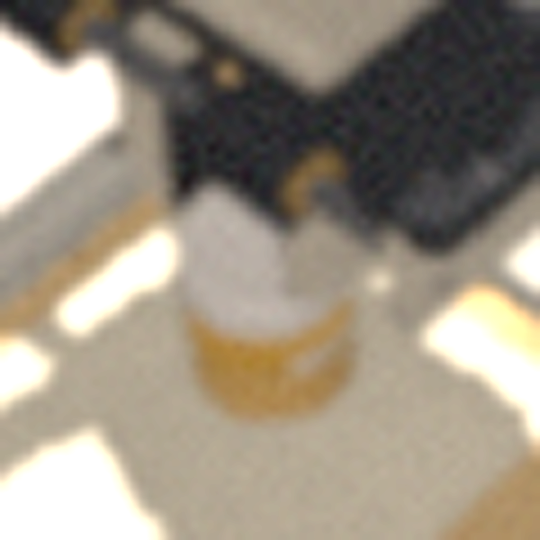

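Call:
arm_command:
  gripper: [25, 25, 25, 25, 25]
  dp:
    - [0, 0, 0]
    - [0, 0, 0]
    - [0, 0, 0]
    - [0, 0, 0]
    - [0, 0, 0]
  twist: [0, 0, 0, 0, 0]

```text
time: 5.2
tool_pos: [495.8, -62.1, 25.1]
tcp_rot: [3.142, 0.0, -3.109]
contact_force: [-0.3, -0.1, 0.6]
grip_width: 24.6
finger_force: 0.0
```

Run:
```python
from h import *
s=capture("scene");t=capture("top")
k=lambda im:cv2.cvtColor(im,cv2.COLOR_RGB2BGR)
o=np.zeros((600,800,3),np.uint8)
o[:,:400]=cv2.resize(k(s)[190:280,215:275],(400,600),interpolation=cv2.INTER_CUBIC)
o[:,400:]=cv2.resize(k(t)[215:305,265:325],(400,600),interpolation=cv2.INTER_CUBIC)
cv2.imwrite("pics/e.png",cv2.convertScaleAbs(o,alpha=1.6))
```

```text
(no output)
```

View pics/e.png

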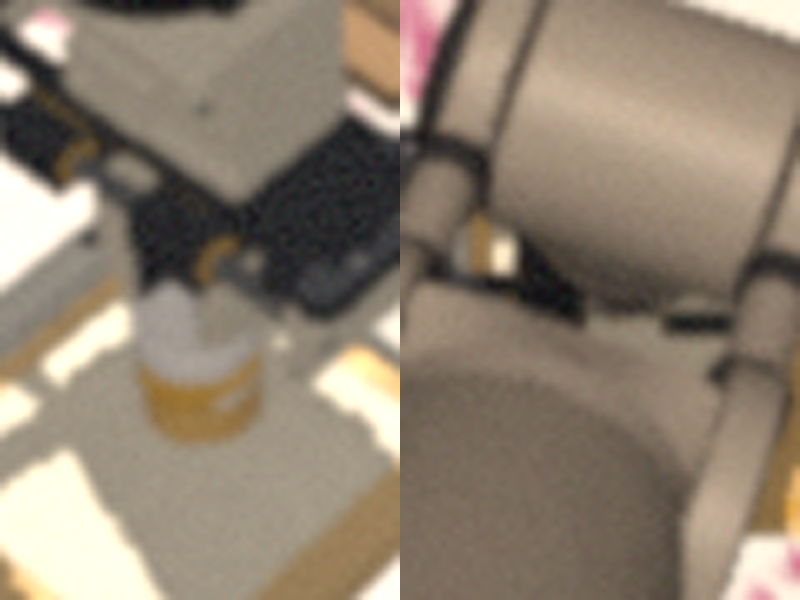

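The picture has not changed although the reported width went from 36 to 25, so the width reading may not be trustworthy. I'll lift a little and check by jar pixels whether it is held.

```bash
cat >> h.py <<'E'
def yel(s,box=(215,275,225,275)):
    x0,x1,y0,y1=box; h=cv2.cvtColor(s,cv2.COLOR_RGB2HSV)[y0:y1,x0:x1]
    m=cv2.inRange(h,(12,110,40),(28,255,255)); n,l,st,c=cv2.connectedComponentsWithStats(m)
    return [(st[i,4],np.round(c[i]+[x0,y0],1).tolist(),(st[i,:4]+[x0,y0,0,0]).tolist()) for i in range(1,n) if st[i,4]>25]
E
python3 - <<'E'
from h import *
s=capture("scene"); a=np.load("s1.npy"); d=cv2.absdiff(s,a).max(2); d=cv2.blur(d,(3,3))
print("changed px",np.argwhere(d>25)[:,::-1].min(0) if (d>25).any() else 0,(d>25).sum(), d.max())
print(yel(a),yel(s)); np.save("s2.npy",s); print(get_obs()["finger_force"],get_obs()["grip_width"])
E
```

```text
changed px [211 196] 156 88
[(np.int32(108), [244.0, 250.8], [236, 245, 17, 11])] [(np.int32(108), [244.1, 250.8], [236, 245, 17, 11])]
0.0 25.068981082149886
```

Call:
arm_command:
  gripper: [25, 25, 25, 25, 25]
  dp:
    - [0, 0, -0.1]
    - [0, 0, -0.2]
    - [0, 0, -0.2]
    - [0, 0, -0.2]
    - [0, 0, 0]
  twist: [0, 0, 0, 0, 0]

```text
time: 5.98
tool_pos: [496.2, -62.2, 43.2]
tcp_rot: [-3.141, 0.001, -3.109]
contact_force: [-0.2, 0.1, -1.0]
grip_width: 25.5
finger_force: 0.0
```

Run:
```python
from h import *
s=capture("scene"); print(yel(s)); np.save("s3.npy",s)
```

```text
[(np.int32(106), [244.2, 250.8], [237, 245, 16, 11])]
```

Run:
```python
from h import *
a,s=np.load("s1.npy"),np.load("s2.npy"); d=cv2.blur(cv2.absdiff(s,a).max(2),(3,3))
n,l,st,c=cv2.connectedComponentsWithStats((d>18).astype(np.uint8))
for i in range(1,n):
    if st[i,4]>5: print(st[i],c[i].round(1))
for y in(1,-1): print(y,proj("scene",[(496,-62+y*w/2,z) for w in(36,25) for z in(25,44,90)]).round(1).tolist())
```

```text
[221 196   5   4  17] [222.9 197.6]
[211 200   9  13  67] [214.8 205.4]
[221 209   9  14  59] [224.8 216. ]
[229 211   4   4  12] [230.6 212.2]
[235 216   7   4  21] [238.  217.4]
[244 225   6  11  37] [246.3 230. ]
[233 226   8   9  38] [235.9 230.3]
[251 228   3   3   6] [252.3 228.7]
[271 255   3   2   6] [272.  255.5]
1 [[238.4, 241.1], [237.9, 235.7], [236.4, 222.0], [240.1, 242.4], [239.6, 237.0], [238.2, 223.4]]
-1 [[249.7, 249.9], [249.3, 244.6], [248.3, 231.0], [248.0, 248.6], [247.5, 243.2], [246.4, 229.6]]
```

Call:
arm_command:
  gripper: [60, 60, 60, 60, 60]
  dp:
    - [0, 0, -0.8]
    - [0, 0, -0.8]
    - [0, 0, -0.8]
    - [0, 0, -0.8]
    - [0, 0, -0.8]
  twist: [0, 0, 0, 0, 0]

```text
time: 6.65
tool_pos: [495.6, -62.0, 143.1]
tcp_rot: [3.141, -0.0, -3.109]
contact_force: [0.4, -1.1, -0.6]
grip_width: 59.6
finger_force: 0.0
```

Run:
```python
from h import *
k=lambda im:cv2.cvtColor(im,cv2.COLOR_RGB2BGR)
s=capture("scene"); np.save("s4.npy",s); print(get_obs()["tool_pos"],get_obs()["grip_width"])
p=get_obs()["tool_pos"]
o=cv2.resize(k(s)[140:290,170:330],None,fx=4,fy=4,interpolation=cv2.INTER_CUBIC)
o=cv2.convertScaleAbs(o,alpha=1.7)
for dy in(30,-30):
    u=(proj("scene",[p+[0,dy,0]])[0]-[170,140]+.5)*4-.5; cv2.circle(o,tuple(int(v) for v in u),4,(0,0,255),-1)
cv2.imwrite("pics/f.png",o)
```

```text
[497.08546031 -62.42542625 145.59830346] 59.8416358032362
```

View pics/f.png

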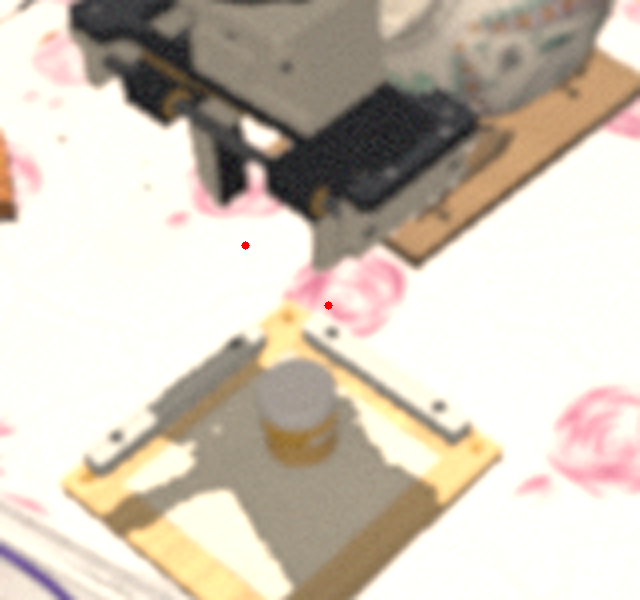

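The fingertips appear at crop (240,200) and (315,265), while the reported TCP projects to (245,245) and (328,305). So the tips really sit about 35 mm higher than reported, above the lid. I'll probe the bare table right of the board to get the true offset.

Call:
arm_command:
  gripper: [60, 60, 60, 60, 60]
  dp:
    - [0, -1, 0]
    - [0, -1, 0]
    - [0, -1, 0]
    - [0, -1, 0]
    - [0, -1, 0.4]
  twist: [0, 0, 0, 0, 0]

```text
time: 7.32
tool_pos: [500.1, -188.0, 132.4]
tcp_rot: [-3.141, 0.001, -3.109]
contact_force: [0.3, -0.0, -0.4]
grip_width: 60.4
finger_force: 0.0
```

Call:
arm_command:
  gripper: [60, 60, 60, 60, 60]
  dp:
    - [0, -1, 0.9]
    - [0, -1, 0.9]
    - [0, 0, 0.9]
    - [0, 0, 0.9]
    - [0, 0, 0.4]
  twist: [0, 0, 0, 0, 0]

```text
time: 7.95
tool_pos: [500.5, -236.5, 30.8]
tcp_rot: [3.14, -0.002, -3.11]
contact_force: [0.1, 0.3, 0.1]
grip_width: 60.0
finger_force: 0.0
```

Call:
arm_command:
  gripper: [60, 60, 60, 60, 60]
  dp:
    - [0, 0, 0.2]
    - [0, 0, 0.2]
    - [0, 0, 0.2]
    - [0, 0, 0.1]
    - [0, 0, 0]
  twist: [0, 0, 0, 0, 0]

```text
time: 8.57
tool_pos: [501.4, -236.9, 15.1]
tcp_rot: [3.141, 0.0, -3.109]
contact_force: [-0.3, -0.1, -0.5]
grip_width: 60.1
finger_force: 0.0
```

Call:
arm_command:
  gripper: [60, 60, 60, 60, 60]
  dp:
    - [0, 0, 0.1]
    - [0, 0, 0.2]
    - [0, 0, 0.1]
    - [0, 0, 0.1]
    - [0, 0, 0]
  twist: [0, 0, 0, 0, 0]

```text
time: 9.2
tool_pos: [501.3, -236.9, 2.3]
tcp_rot: [3.141, -0.0, -3.109]
contact_force: [-0.1, -0.2, -0.4]
grip_width: 59.6
finger_force: 0.0
```

Call:
arm_command:
  gripper: [60, 60, 60, 60, 60]
  dp:
    - [0, 0, 0.08]
    - [0, 0, 0.08]
    - [0, 0, 0.08]
    - [0, 0, 0]
    - [0, 0, 0]
  twist: [0, 0, 0, 0, 0]

```text
time: 9.82
tool_pos: [501.5, -237.0, -3.4]
tcp_rot: [3.142, 0.0, -3.109]
contact_force: [0.7, 0.1, 0.3]
grip_width: 60.0
finger_force: 0.0
```

Call:
arm_command:
  gripper: [60, 60, 60, 60, 60]
  dp:
    - [0, 0, 0.2]
    - [0, 0, 0.2]
    - [0, 0, 0.2]
    - [0, 0, 0.2]
    - [0, 0, 0]
  twist: [0, 0, 0, 0, 0]

```text
time: 10.45
tool_pos: [501.1, -236.8, -23.9]
tcp_rot: [3.141, -0.001, -3.109]
contact_force: [-0.5, -0.2, 0.7]
grip_width: 59.7
finger_force: 0.0
```

Call:
arm_command:
  gripper: [60, 60, 60, 60, 60]
  dp:
    - [0, 0, 0.08]
    - [0, 0, 0.08]
    - [0, 0, 0.08]
    - [0, 0, 0]
    - [0, 0, 0]
  twist: [0, 0, 0, 0, 0]

```text
time: 11.08
tool_pos: [501.5, -237.0, -29.4]
tcp_rot: [-3.142, 0.0, -3.109]
contact_force: [-0.4, 0.7, -0.0]
grip_width: 59.9
finger_force: 0.0
```

Call:
arm_command:
  gripper: [60, 60, 60, 60, 60]
  dp:
    - [0, 0, 0.08]
    - [0, 0, 0.08]
    - [0, 0, 0.08]
    - [0, 0, 0]
    - [0, 0, 0]
  twist: [0, 0, 0, 0, 0]

```text
time: 11.7
tool_pos: [501.5, -237.0, -35.4]
tcp_rot: [3.142, 0.0, -3.109]
contact_force: [-0.5, -0.9, -0.5]
grip_width: 60.2
finger_force: 0.0
```

Call:
arm_command:
  gripper: [60, 60, 60, 60, 60]
  dp:
    - [0, 0, 0.08]
    - [0, 0, 0.08]
    - [0, 0, 0]
    - [0, 0, 0]
    - [0, 0, 0]
  twist: [0, 0, 0, 0, 0]

```text
time: 12.32
tool_pos: [501.5, -237.0, -38.8]
tcp_rot: [-3.141, 0.0, -3.109]
contact_force: [-1.9, 0.1, 6.5]
grip_width: 60.1
finger_force: 3.0
```

Contact came at a reported z of about -38, so the tips are 38 mm higher than reported. I'll check x and y against the last picture.

Run:
```python
from h import *
p=np.array([496.3,-62.3,144.5])
for dz in(36,38):print((proj("scene",[p+[0,30,dz],p+[0,-30,dz],p+[0,0,dz],p+[10,0,dz],p+[0,10,dz]])-[170,140]+.5)*4-.5)
s=capture("scene");np.save("s5.npy",s)
q=np.array([501.5,-237,0]);u=proj("scene",[q+[0,30,0],q+[0,-30,0]]);print(u)
x0,y0=(u.mean(0)-[50,45]).astype(int);print(x0,y0)
o=cv2.convertScaleAbs(cv2.resize(cv2.cvtColor(s,cv2.COLOR_RGB2BGR)[y0:y0+75,x0:x0+100],None,fx=8,fy=8,interpolation=cv2.INTER_CUBIC),alpha=1.6)
for v in u: cv2.circle(o,tuple(int(k) for k in (v-[x0,y0]+.5)*8),3,(0,0,255),-1)
cv2.imwrite("pics/g.png",o)
```

```text
[[238.79108974 197.25322507]
 [323.74536206 257.72069278]
 [280.55593002 226.97997173]
 [295.41965895 216.30830126]
 [266.47954804 216.96089736]]
[[238.46265073 194.37496956]
 [323.5571169  254.85185864]
 [280.2951622  224.10545934]
 [295.18633265 213.43227592]
 [266.19570225 214.0849314 ]]
[[294.41003902 288.76330272]
 [316.44922197 306.16441203]]
255 252
```

View pics/g.png

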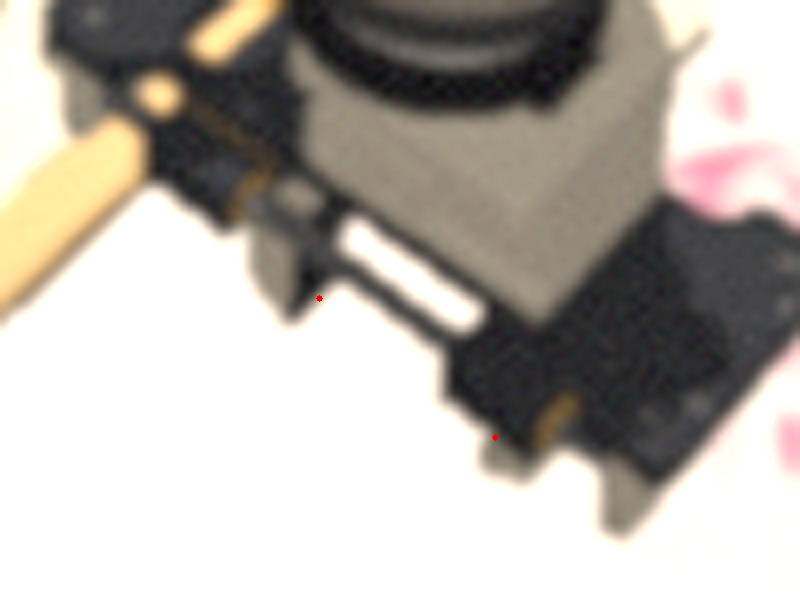

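The red projections land at the pad edges of both fingers, (312,300) and (500,455), so x and y are right within about 2 mm. The true z is the reported z + 38. Back to the jar.

Call:
arm_command:
  gripper: [65, 65, 65, 65, 65]
  dp:
    - [0, 0, -0.9]
    - [0, 0.4, -0.9]
    - [0, 1, -0.9]
    - [0, 1, -0.6]
    - [0, 1, 0]
  twist: [0, 0, 0, 0, 0]

```text
time: 13.0
tool_pos: [499.5, -151.7, 44.4]
tcp_rot: [-3.14, 0.003, -3.11]
contact_force: [-0.2, -0.3, -0.2]
grip_width: 65.0
finger_force: 0.0
```

Call:
arm_command:
  gripper: [65, 65, 65, 65, 65]
  dp:
    - [0, 1, 0]
    - [0, 1, 0]
    - [0, 1, 0]
    - [0, 0.6, 0]
    - [0, 0, 0]
  twist: [0, 0, 0, 0, 0]

```text
time: 13.62
tool_pos: [495.8, -61.5, 43.1]
tcp_rot: [-3.142, -0.0, -3.108]
contact_force: [0.1, -0.3, -1.0]
grip_width: 65.0
finger_force: 0.0
```

Call:
arm_command:
  gripper: [65, 65, 65, 65, 65]
  dp:
    - [0, 0, 0.6]
    - [0, 0, 0.6]
    - [0, 0, 0.6]
    - [0, 0, 0.5]
    - [0, 0, 0]
  twist: [0, 0, 0, 0, 0]

```text
time: 14.25
tool_pos: [494.9, -62.0, -15.7]
tcp_rot: [3.141, -0.002, -3.11]
contact_force: [0.0, 0.1, 0.1]
grip_width: 65.1
finger_force: 0.0
```

Call:
arm_command:
  gripper: [36, 36, 36, 36, 36]
  dp:
    - [0, 0, 0]
    - [0, 0, 0]
    - [0, 0, 0]
    - [0, 0, 0]
    - [0, 0, 0]
  twist: [0, 0, 0, 0, 0]

```text
time: 14.88
tool_pos: [496.2, -62.2, -14.0]
tcp_rot: [-3.141, 0.001, -3.109]
contact_force: [0.1, -0.0, 5.5]
grip_width: 42.1
finger_force: 30.0
```

Call:
arm_command:
  gripper: [36, 36, 36, 36, 36]
  dp:
    - [0, 0, -0.4]
    - [0, 0, -0.6]
    - [0, 0, -0.6]
    - [0, -0.6, 0]
    - [0, -1, 0]
  twist: [0, 0, 0, 0, 0]

```text
time: 15.5
tool_pos: [497.2, -102.8, 25.9]
tcp_rot: [-3.141, 0.001, -3.108]
contact_force: [0.1, -0.6, -0.6]
grip_width: 41.9
finger_force: 30.0
```

Call:
arm_command:
  gripper: [36, 36, 36, 36, 36]
  dp:
    - [0, -1, 0]
    - [0, -1, 0]
    - [0, -1, 0]
    - [0, -1, 0]
    - [0, -1, 0]
  twist: [0, 0, 0, 0, 0]

```text
time: 16.12
tool_pos: [500.6, -228.8, 25.3]
tcp_rot: [3.141, -0.0, -3.11]
contact_force: [0.2, 0.1, -1.5]
grip_width: 42.0
finger_force: 30.0
```

Call:
arm_command:
  gripper: [36, 36, 36, 36, 36]
  dp:
    - [0, -1, 0]
    - [0, -0.6, 0.2]
    - [0, 0, 0.7]
    - [0, 0, 0.6]
    - [0, 0, 0.3]
  twist: [0, 0, 0, 0, 0]

```text
time: 16.75
tool_pos: [501.8, -266.4, -20.7]
tcp_rot: [3.14, -0.002, -3.109]
contact_force: [0.5, -0.2, -0.4]
grip_width: 42.0
finger_force: 30.0
```

Call:
arm_command:
  gripper: [36, 36, 36, 36, 36]
  dp:
    - [0, 0, 0.1]
    - [0, 0, 0.1]
    - [0, 0, 0.05]
    - [0, 0, 0]
    - [0, 0, 0]
  twist: [0, 0, 0, 0, 0]

```text
time: 17.38
tool_pos: [502.6, -267.0, -25.4]
tcp_rot: [-3.141, 0.0, -3.109]
contact_force: [-0.5, 0.1, -0.2]
grip_width: 42.2
finger_force: 30.0
```

Call:
arm_command:
  gripper: [36, 36, 36, 36, 36]
  dp:
    - [0, 0, 0.06]
    - [0, 0, 0]
    - [0, 0, 0]
    - [0, 0, 0]
    - [0, 0, 0]
  twist: [0, 0, 0, 0, 0]

```text
time: 18.0
tool_pos: [502.8, -267.2, -26.0]
tcp_rot: [-3.141, 0.001, -3.109]
contact_force: [-2.3, 0.3, 8.7]
grip_width: 41.8
finger_force: 30.0
```

Call:
arm_command:
  gripper: [60, 60, 60, 60, 60]
  dp:
    - [0, 0, 0]
    - [0, 0, 0]
    - [0, 0, 0]
    - [0, 0, -0.2]
    - [0, 0, -0.6]
  twist: [0, 0, 0, 0, 0]

```text
time: 18.62
tool_pos: [501.9, -266.6, -7.1]
tcp_rot: [3.14, -0.001, -3.109]
contact_force: [1.1, -0.5, 0.3]
grip_width: 60.0
finger_force: 0.0
```

Call:
arm_command:
  gripper: [60, 60, 60, 60, 60]
  dp:
    - [0, 0, -0.9]
    - [0, 0, -0.9]
    - [0, 0, -0.9]
    - [0, 0.5, -0.6]
    - [0, 1, 0]
  twist: [0, 0, 0, 0, 0]

```text
time: 19.25
tool_pos: [501.8, -229.0, 76.7]
tcp_rot: [-3.14, 0.002, -3.111]
contact_force: [1.1, -0.0, -1.3]
grip_width: 60.2
finger_force: 0.0
```

Run:
```python
from h import *
s=capture("scene"); print(yel(s,(230,330,240,340))); print(proj("scene",[(502.5,-267,18),(502.5,-267,0),(502.5,-267,38),(489,-283,0)])); print(get_obs()["tool_pos"])
# block re-check: bar top in scene picture for xy
np.save("s6.npy",s)
```

```text
[(np.int32(571), [259.1, 278.8], [230, 247, 59, 55]), (np.int32(97), [316.3, 309.0], [309, 303, 17, 11])]
[[317.36998703 301.25693765]
 [316.76250948 305.84556243]
 [318.06708841 295.99133288]
 [318.63053178 315.08103534]]
[ 500.47479291 -224.72267215   75.42970009]
```

Jar is standing on the table where expected (its yellow band is at 316,309). Now to the block.

Call:
arm_command:
  gripper: [60, 60, 60, 60, 60]
  dp:
    - [0.05, 0.95, 0]
    - [0.05, 0.95, 0]
    - [0.05, 0.95, 0]
    - [0.05, 0.95, 0]
    - [0, 0.95, 0]
  twist: [0, 0, 0, 0, 0]

```text
time: 19.92
tool_pos: [491.6, -108.7, 74.9]
tcp_rot: [3.141, -0.001, -3.109]
contact_force: [-0.4, 0.4, 0.5]
grip_width: 60.0
finger_force: 0.0
```

Call:
arm_command:
  gripper: [60, 60, 60, 60, 60]
  dp:
    - [0, 0.95, 0]
    - [0, 0.95, 0]
    - [0, 0.95, 0]
    - [0, 0.95, 0]
    - [0, 0.95, 0]
  twist: [0, 0, 0, 0, 0]

```text
time: 20.55
tool_pos: [487.5, 9.8, 75.0]
tcp_rot: [3.141, -0.001, -3.109]
contact_force: [-0.3, -1.2, 0.7]
grip_width: 59.7
finger_force: 0.0
```

Call:
arm_command:
  gripper: [60, 60, 60, 60, 60]
  dp:
    - [0, 0.95, 0]
    - [0, 0.95, 0]
    - [0, 0.95, 0]
    - [0, 0.95, 0]
    - [0, 0.95, 0]
  twist: [0, 0, 0, 0, 0]

```text
time: 21.18
tool_pos: [483.4, 128.2, 74.9]
tcp_rot: [3.141, -0.001, -3.109]
contact_force: [-0.2, 0.4, -0.5]
grip_width: 60.1
finger_force: 0.0
```

Call:
arm_command:
  gripper: [60, 60, 60, 60, 60]
  dp:
    - [0, 0.95, 0]
    - [0, 0.95, 0]
    - [0, 0.95, 0]
    - [0, 0.95, 0]
    - [0, 0.95, 0]
  twist: [0, 0, 0, 0, 0]

```text
time: 21.8
tool_pos: [479.4, 246.7, 74.9]
tcp_rot: [-3.141, -0.001, -3.109]
contact_force: [0.9, -0.4, 0.0]
grip_width: 60.2
finger_force: 0.0
```

Call:
arm_command:
  gripper: [60, 60, 60, 60, 60]
  dp:
    - [0, 0, 0]
    - [0, 0, 0]
    - [0, 0, 0]
    - [0, 0, 0]
    - [0, 0, 0]
  twist: [1, 1, 1, 1, 1]

```text
time: 22.42
tool_pos: [479.4, 245.9, 74.9]
tcp_rot: [-3.141, -0.001, 2.735]
contact_force: [0.2, -0.5, -0.3]
grip_width: 60.5
finger_force: 0.0
```

Call:
arm_command:
  gripper: [60, 60, 60, 60, 60]
  dp:
    - [0, 0, 0]
    - [0, 0, 0]
    - [0, 0, 0]
    - [0, 0, 0]
    - [0, 0, 0]
  twist: [0.8, 0.8, 0, 0, 0]

```text
time: 23.05
tool_pos: [480.6, 245.3, 75.3]
tcp_rot: [-3.142, -0.0, 2.599]
contact_force: [0.2, 1.0, -1.2]
grip_width: 60.1
finger_force: 0.0
```

Call:
arm_command:
  gripper: [60, 60, 60, 60, 60]
  dp:
    - [0.13, 0.22, 0.8]
    - [0, 0, 0.8]
    - [0, 0, 0.8]
    - [0, 0, 0.6]
    - [0, 0, 0.2]
  twist: [0, 0, 0, 0, 0]

```text
time: 23.68
tool_pos: [480.5, 251.3, -5.5]
tcp_rot: [-3.141, -0.001, 2.598]
contact_force: [-0.8, -0.3, 0.1]
grip_width: 60.1
finger_force: 0.0
```

Call:
arm_command:
  gripper: [60, 60, 60, 60, 60]
  dp:
    - [0, 0, 0.2]
    - [0, 0, 0]
    - [0, 0, 0]
    - [0, 0, 0]
    - [0, 0, 0]
  twist: [0, 0, 0, 0, 0]

```text
time: 24.3
tool_pos: [481.1, 251.5, -9.4]
tcp_rot: [3.141, 0.0, 2.598]
contact_force: [0.6, -0.1, -0.1]
grip_width: 59.9
finger_force: 0.0
```

Call:
arm_command:
  gripper: [16, 16, 16, 16, 16]
  dp:
    - [0, 0, 0]
    - [0, 0, 0]
    - [0, 0, 0]
    - [0, 0, 0]
    - [0, 0, 0]
  twist: [0, 0, 0, 0, 0]

```text
time: 24.92
tool_pos: [481.1, 251.6, -9.6]
tcp_rot: [3.141, 0.0, 2.598]
contact_force: [-0.0, 0.9, -0.9]
grip_width: 23.6
finger_force: 30.0
```

Call:
arm_command:
  gripper: [16, 16, 16, 16, 16]
  dp:
    - [0, 0, -0.3]
    - [0, 0, -0.5]
    - [0, 0, -0.6]
    - [0, 0, -0.6]
    - [0, 0, -0.4]
  twist: [0, 0, -0.9, -0.9, -0.9]

```text
time: 25.55
tool_pos: [481.4, 251.6, 52.0]
tcp_rot: [3.141, 0.001, 2.836]
contact_force: [-0.2, 0.1, -0.9]
grip_width: 23.2
finger_force: 30.0
```

Call:
arm_command:
  gripper: [16, 16, 16, 16, 16]
  dp:
    - [0, 0, 0]
    - [0, 0, 0]
    - [0, 0, 0]
    - [0, 0, 0]
    - [0, 0, 0]
  twist: [-0.9, -0.9, -0.9, -0.9, -0.32]

```text
time: 26.18
tool_pos: [481.1, 251.5, 51.1]
tcp_rot: [3.141, 0.001, -3.107]
contact_force: [0.7, -0.5, -3.0]
grip_width: 23.8
finger_force: 30.0
```

Call:
arm_command:
  gripper: [16, 16, 16, 16, 16]
  dp:
    - [0, -0.5, 0]
    - [0, -0.9, 0]
    - [0, -0.9, 0]
    - [0, -0.9, 0]
    - [0, -0.9, 0]
  twist: [0, 0, 0, 0, 0]

```text
time: 26.8
tool_pos: [484.4, 147.6, 50.6]
tcp_rot: [-3.141, 0.0, -3.109]
contact_force: [0.3, 0.0, -0.9]
grip_width: 23.8
finger_force: 30.0
```

Call:
arm_command:
  gripper: [16, 16, 16, 16, 16]
  dp:
    - [0, -0.9, 0]
    - [0, -0.9, 0]
    - [0, -0.9, 0]
    - [0, -0.9, 0]
    - [0, -0.9, 0]
  twist: [0, 0, 0, 0, 0]

```text
time: 27.42
tool_pos: [488.0, 35.2, 50.6]
tcp_rot: [-3.141, 0.0, -3.109]
contact_force: [1.0, -0.6, -2.3]
grip_width: 24.0
finger_force: 30.0
```

Call:
arm_command:
  gripper: [16, 16, 16, 16, 16]
  dp:
    - [0, -0.9, 0]
    - [0, -0.9, 0]
    - [0, -0.8, 0]
    - [0, -0.5, 0]
    - [0, 0, 0]
  twist: [0, 0, 0, 0, 0]

```text
time: 28.05
tool_pos: [490.8, -41.6, 50.4]
tcp_rot: [3.142, 0.0, -3.11]
contact_force: [0.4, 0.8, -1.8]
grip_width: 23.6
finger_force: 30.0
```

Call:
arm_command:
  gripper: [16, 16, 16, 16, 16]
  dp:
    - [0, -0.12, 0.4]
    - [0, 0, 0.5]
    - [0, 0, 0.5]
    - [0, 0, 0.4]
    - [0, 0, 0]
  twist: [0, 0, 0, 0, 0]

```text
time: 28.68
tool_pos: [490.3, -43.5, 4.3]
tcp_rot: [3.141, -0.002, -3.107]
contact_force: [1.2, -0.0, -2.0]
grip_width: 23.7
finger_force: 30.0
```

Call:
arm_command:
  gripper: [16, 16, 16, 16, 16]
  dp:
    - [0, 0, 0.06]
    - [0, 0, 0.04]
    - [0, 0, 0]
    - [0, 0, 0]
    - [0, 0, 0]
  twist: [0, 0, 0, 0, 0]

```text
time: 29.3
tool_pos: [491.1, -43.9, 3.0]
tcp_rot: [3.142, 0.0, -3.108]
contact_force: [-0.0, -0.5, -1.9]
grip_width: 23.5
finger_force: 30.0
```

Call:
arm_command:
  gripper: [16, 16, 16, 16, 16]
  dp:
    - [0, 0, 0.04]
    - [0, 0, 0]
    - [0, 0, 0]
    - [0, 0, 0]
    - [0, 0, 0]
  twist: [0, 0, 0, 0, 0]

```text
time: 29.92
tool_pos: [491.2, -43.9, 2.4]
tcp_rot: [-3.141, 0.001, -3.108]
contact_force: [-2.1, 0.7, 5.8]
grip_width: 23.9
finger_force: 30.0
```

Run:
```python
from h import *
print(get_obs()["contact_force"],get_obs()["tool_pos"])
```

```text
[-2.08787701  0.70101702  5.84380124] [491.1531619  -43.89499013   2.36147545]
```

Call:
arm_command:
  gripper: [16, 16, 16, 16, 16]
  dp:
    - [0, 0, -0.03]
    - [0, 0.08, 0]
    - [0, 0.08, 0]
    - [0, 0.08, 0]
    - [0, 0, 0]
  twist: [0, 0, 0, 0, 0]

```text
time: 30.55
tool_pos: [490.7, -37.6, 2.5]
tcp_rot: [3.141, -0.0, -3.107]
contact_force: [0.4, -0.3, -1.6]
grip_width: 23.6
finger_force: 30.0
```

Call:
arm_command:
  gripper: [16, 16, 16, 16, 16]
  dp:
    - [-0.08, 0, 0]
    - [-0.08, 0, 0]
    - [-0.08, 0, 0]
    - [0, 0, 0]
    - [0, 0, 0]
  twist: [0, 0, 0, 0, 0]

```text
time: 31.18
tool_pos: [496.7, -37.6, 2.6]
tcp_rot: [3.141, -0.0, -3.108]
contact_force: [0.7, 0.4, -1.9]
grip_width: 23.7
finger_force: 30.0
```

Continue in small steps toward each rail until contact.

Call:
arm_command:
  gripper: [16, 16, 16, 16, 16]
  dp:
    - [0, 0.06, 0]
    - [0, 0.06, 0]
    - [0, 0, 0]
    - [0, 0, 0]
    - [0, 0, 0]
  twist: [0, 0, 0, 0, 0]

```text
time: 31.8
tool_pos: [496.7, -34.8, 2.6]
tcp_rot: [-3.141, 0.0, -3.108]
contact_force: [-1.1, -2.4, -1.3]
grip_width: 23.9
finger_force: 30.0
```

Call:
arm_command:
  gripper: [16, 16, 16, 16, 16]
  dp:
    - [-0.06, 0, 0]
    - [-0.06, 0, 0]
    - [0, 0, 0]
    - [0, 0, 0]
    - [0, 0, 0]
  twist: [0, 0, 0, 0, 0]

```text
time: 32.42
tool_pos: [499.9, -34.6, 2.6]
tcp_rot: [-3.141, 0.0, -3.108]
contact_force: [-0.7, -4.6, -3.1]
grip_width: 23.9
finger_force: 30.0
```

Call:
arm_command:
  gripper: [16, 16, 16, 16, 16]
  dp:
    - [-0.06, 0, 0]
    - [-0.06, 0, 0]
    - [0, 0, 0]
    - [0, 0, 0]
    - [0, 0, 0]
  twist: [0, 0, 0, 0, 0]

```text
time: 33.05
tool_pos: [502.5, -34.6, 2.6]
tcp_rot: [-3.141, -0.0, -3.107]
contact_force: [-2.0, -4.5, -2.8]
grip_width: 23.6
finger_force: 30.0
```

Call:
arm_command:
  gripper: [16, 16, 16, 16, 16]
  dp:
    - [-0.04, 0.02, 0]
    - [0, 0, 0]
    - [0, 0, 0]
    - [0, 0, 0]
    - [0, 0, 0]
  twist: [0, 0, 0, 0, 0]

```text
time: 33.67
tool_pos: [503.1, -34.6, 2.6]
tcp_rot: [-3.141, -0.001, -3.107]
contact_force: [-2.0, -7.8, -1.4]
grip_width: 23.6
finger_force: 30.0
```

Call:
arm_command:
  gripper: [16, 16, 16, 16, 16]
  dp:
    - [-0.04, 0, 0.01]
    - [-0.04, 0, 0]
    - [0, 0, 0]
    - [0, 0, 0]
    - [0, 0, 0]
  twist: [0, 0, 0, 0, 0]

```text
time: 34.3
tool_pos: [505.1, -34.5, 2.5]
tcp_rot: [-3.141, -0.001, -3.107]
contact_force: [-3.2, -8.0, 0.8]
grip_width: 24.1
finger_force: 30.0
```

Call:
arm_command:
  gripper: [16, 16, 16, 16, 16]
  dp:
    - [-0.04, 0, 0]
    - [0, 0, 0]
    - [0, 0, 0]
    - [0, 0, 0]
    - [0, 0, 0]
  twist: [0, 0, 0, 0, 0]

```text
time: 34.92
tool_pos: [505.2, -34.5, 2.5]
tcp_rot: [-3.141, -0.003, -3.107]
contact_force: [-6.1, -7.9, 3.7]
grip_width: 23.8
finger_force: 30.0
```

Call:
arm_command:
  gripper: [16, 16, 16, 16, 16]
  dp:
    - [-0.04, 0.01, 0]
    - [0, 0, 0]
    - [0, 0, 0]
    - [0, 0, 0]
    - [0, 0, 0]
  twist: [0, 0, 0, 0, 0]

```text
time: 35.55
tool_pos: [505.3, -34.5, 2.6]
tcp_rot: [-3.141, -0.005, -3.107]
contact_force: [-9.5, -10.6, 6.7]
grip_width: 23.7
finger_force: 30.0
```

Run:
```python
from h import *
s=capture("scene"); b=get_obs(); print(b["contact_force"],b["moment"],b["tcp_rot"],b["finger_force"],b["time"])
k=cv2.cvtColor(s,cv2.COLOR_RGB2BGR)
o=cv2.convertScaleAbs(cv2.resize(k[185:335,165:340],None,fx=4,fy=4,interpolation=cv2.INTER_CUBIC),alpha=1.5)
J=[478.5,-64.5,.034]
for L in [(70,65,26),(70,-5,26),(-20,65,26),(-20,-5,34),(70,-5,34),(-20,65,34)]:
    u=(proj("scene",W(J,[L]))[0]-[165,185]+.5)*4; cv2.circle(o,tuple(int(v) for v in u),2,(0,0,255) if L[2]==26 else (255,0,0),-1)
cv2.imwrite("pics/h.png",o)
```

```text
[-10.63613613 -10.43557624   5.43172142] [-1.87763995  1.58740895 -0.05293954] [-3.14063762 -0.00462473 -3.10704327] 30.00645786523819 35.6
```

View pics/h.png

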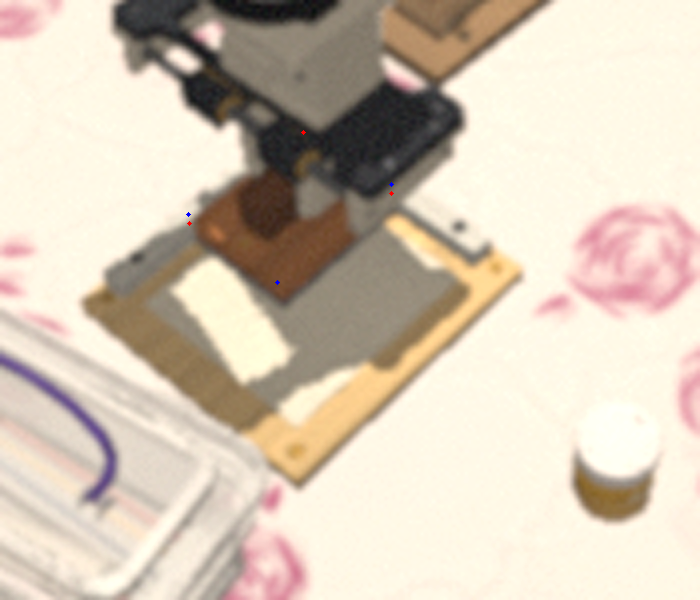

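The picture shows the block flat in the rail corner, with its near corner at (285,293), and the jar standing free at (615,460). It presses at about 10 N toward each rail and is at rest, so I'll hand in.

```bash
python3 -c "
from plant import *
print(close_job())"
```

```text
the job is handed in; nothing more can be done
None
```

I handed the job in at 35.6 s: the jar stands upright on the table right of the board, and the block is gripped in the rail corner, pushing about 10 N toward each rail. No verdict came back.

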